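Close the food-sample tins

ROBOT

A 6-joint arm with a two-finger parallel gripper is mounted at the origin on the work surface. World frame = base frame: x ahead of the robot, y to its left, z up, the work surface at z = 0. Lengths are in mm, angles in rad, forces in N, time in s.
With the tool pointing down it reaches from about 350 to 975 mm from the base axis. Payload 7.1 kg.
Tool frame: the origin (TCP) lies midway between the tips of the shut fingers; the grasp point (between the pads) lies ctrl.grip_point_offset behind it (ctrl.grip_point_offset is the distance from the TCP to the grasp point, in mm); z points along the fingers, y is the line along which they close (so a half turn about z gives the same grasp; the last joint's range is limited). The gripper opens to 88 mm and grips with 3 to 60 N. Pads are 20 mm wide; open, the fingers measure 115 mm over their backs; the gripper's body (75 mm by 178 mm) begins 61 mm behind the grasp point.
Start: joints at [-1.271, 0.423, 1.63, -0, 1.089, -0.019], TCP at [195.909, -593.485, 222.675] pointing down, gripper open.
Joint ranges: [-3, 3], [-0.9, 2.11], [0.09, 2.58], [-1.31, 4.45], [0.11, 2.69], [-2.54, 2.54]. Speed limits (rad/s): [2.39, 2.39, 3.01, 3.14, 3.14, 3.14].

INTERFACE

Orientations are given as a rotation vector (axis times angle).
In Python, from workcell import ctrl gives the robot as it stands.
- The arm moves only by the tool apply_moves, never from a script. Its argument "targets" is a list of rows, each an object of numbers: "tx", "ty", "tz": the shift along the world's x, y, z in m; "spin": the turn about the world's z in degrees. In form: [{"tx": .., "ty": .., "tz": .., "spin": ..}, ...]. A call has exactly 8 rows; each row is the pose to reach, as a shift and turn from the pose commanded when the call began; what a row does not reach only later rows make up. A row lasts 1/10 s, in which the tool goes at most 50 mm and 8.59 degrees, less where a joint would pass 70% of its speed; a pose out of reach is approached as far as the arm can. A call with a gripper value outside its range is refused whole. "gripper" is the closure, from -1 (fully open) to 1 (shut), set as the call begins (left out, the last holds). The fingers move at their own pace and stop on an object; the grip force is fixed at half the most. Time passes only in rows, so rows that repeat a pose let the fingers close, or fill a call up. It gives the time, the measured TCP pose, the force, the opening and the grip force at its end, in the units of the state.
- ctrl.get_obs(): the state, without advancing time (a new reading comes with each control period).
- ctrl.get_image(name): name is "side" or "top" or "wrist"; returns the picture (420x560x3 uint8, red, green, blue); there is no depth.
- ctrl.get_calibration(name): a dict with "fov_y" (degrees; the focal length in pixels is half the picture's height over the tangent of half this angle, whatever the lens; pixels are square), "cx", "cy" (the principal point, pixels), "rvec" (rotation vector, rad) and "tvec" (3), from world to camera coordinates, as OpenCV has them. Camera axes: x right, y down, z forward; pixel columns grow to the right and rows downward; lengths in mm; the calibration is good to about 2 mm. A picture is of the moment at which its call begins: read the wrist's pose just before it. get_calibration takes no time and is no camera call; for the wrist camera it gives the pose at the moment of the call.
- ctrl.close_job(): hands the job in; it is judged then, once.
Trained networks look in the newest picture that a camera, given by its name, has taken for a name from the list of things; names that differ only in an ending like _2 or _b are one class to them, and where a whole thing is asked for, a point or a joint stands for the part that bears it (a point fixed in the world has none). Each returns a list of dicts, best first, with "score" (0 to 1); they miss things now and then, are a little off and sometimes report something else, mostly with a low value. They report only what shows in the picture. A call takes as long as a camera call. They do not tell look-alikes from the thing itself.
- ctrl.outline_of(name, camera): "pixels" (420x560 bool, what is visible of it) and "box" ([left, top, right, bottom] in pixels, round what is visible of it).
- ctrl.pinpoint(name, camera): "uv" ([column, row] in pixels: a listed point, or the origin of a listed thing).
The state is a dict: "t": time; "qpos": joint angles; "qvel": joint speeds; "joint_torque": joint torques, N m; "ee_pos": TCP position; "orientation": TCP orientation; "ft_force": force on the tool from outside, world axes, zero at the start; "moment": the same for the moment, N m; "width": finger opening in mm; "grasp_force": force on a finger pad.
Only numpy, scipy, OpenCV 4.12 (cv2) and the standard library are available. Lean on these libraries where they do the work, as an engineer would, in place of code of your own. Each camera call takes 0.05 s, during which the arm holds its last target. There are 200 camera calls.

TASK

Close the four clean sample tins before they go back in the drawer: pick out the four stainless lids with black knobs and put each on the tin of its own size and shape, so that it lies flat on the rim with its step inside the mouth. Leave the tins standing where they are, and leave the oblong pan lid and the black blender cap alone.

Things in the scene. Friction and masses are not known exactly. Their poses are not given: they have to be found in the camera images.
- small_lid: The small of the three round stainless lids, plate 60 mm across, 3 mm thick; centred black knob, 20 mm diameter, 26 mm tall. Below, a centred step 28 mm across, 8 mm deep: it stands on this; it drops into the small tin's mouth with 8 mm of play each way. Origin: centre of the step's underside; plate top 11 mm, knob top 37 mm above it. Loose, 35-150 g.
- small_tin: The small of the three open round stainless tins, 49 mm outside diameter, 44 mm inside, 36 mm high, 3 mm bottom, empty, standing loose on the counter, 95 to 400 g. Origin: centre of its underside; z up. With its lid on, the lid's plate rests on the rim and the lid's origin is 28 mm above the tin's.
- medium_lid: The medium of the three round stainless lids, plate 84 mm across, 3 mm thick; centred black knob, 20 mm diameter, 26 mm tall. Below, a centred step 52 mm across, 8 mm deep: it stands on this; it drops into the medium tin's mouth with 8 mm of play each way. Origin: centre of the step's underside; plate top 11 mm, knob top 37 mm above it. Loose, 35-150 g.
- medium_tin: The medium of the three open round stainless tins, 73 mm outside diameter, 68 mm inside, 44 mm high, 3 mm bottom, empty, standing loose on the counter, 95 to 400 g. Origin: centre of its underside; z up. With its lid on, the lid's plate rests on the rim and the lid's origin is 36 mm above the tin's.
- large_lid: The large of the three round stainless lids, plate 108 mm across, 3 mm thick; centred black knob, 20 mm diameter, 26 mm tall. Below, a centred step 76 mm across, 8 mm deep: it stands on this; it drops into the large tin's mouth with 8 mm of play each way. Origin: centre of the step's underside; plate top 11 mm, knob top 37 mm above it. Loose, 35-150 g.
- large_tin: The large of the three open round stainless tins, 97 mm outside diameter, 92 mm inside, 48 mm high, 3 mm bottom, empty, standing loose on the counter, 95 to 400 g. Origin: centre of its underside; z up. With its lid on, the lid's plate rests on the rim and the lid's origin is 40 mm above the tin's.
- square_lid: Square stainless lid, plate 86 x 86 mm, 3 mm thick; centred black knob, 20 mm diameter, 26 mm tall. Below, a centred step 54 x 54 mm, 8 mm deep: it stands on this; it drops into the square tin's mouth with 7 mm of play, 15 degrees of turn (any quarter turn). Origin: centre of the step's underside; plate top 11 mm, knob top 37 mm above it. x and y lie along the sides. Loose, 35-150 g.
- square_tin: Open square stainless tin, 73 x 73 mm outside, 68 x 68 mm inside, 40 mm high, 3 mm bottom, empty, standing loose on the counter, 95 to 400 g. Origin: centre of its underside; z up. x and y lie along the sides. With its lid on, the lid's plate rests on the rim and the lid's origin is 32 mm above the tin's.
- pan_lid: Bystander: narrow oblong stainless lid of a food pan, 110 x 56 mm (long along x), with a steel bar handle along its length, 30 mm high in all, loose. Origin: centre of its underside. None of the tins is its own.
- blender_cap: Bystander: round black plastic cap of a blender jug, 88 mm across with a 60 mm raised middle, 30 mm high, loose. Origin: centre of its underside.
Things that resemble listed ones, but are neither listed nor needed, are in the scene too. What is shaped like the medium_lid but green or turquoise is not meant.

How it is judged:
By the outcome, as a careful person would: the job done as asked, in the order asked, and still so for the second after the job is handed in, with the robot touching nothing.
It also fails if it takes over 99 s, if anything falls off the work surface, if the arm or the gripper's body presses on something with over 40 N, if the wrist force passes 120 N, or if a joint passes its speed limit or range.

## Working session

There is one attempt and no reset: what is moved stays moved. The work goes in short steps, Python scripts to look and compute and a tool call to move; the robot and the scene stay as the last step left them, time stands still between calls to the robot, and variables do not carry over. Pictures are saved under pics/ and viewed, at most 14 in all, crops included, and the job is handed in when it is done.

Besides the shell and the picture viewer there is one more tool, called after ">>>" by a JSON object that holds its "fn" and its "kwargs", one argument or row to a line. apply_moves: Moves the arm, as the interface text tells. Its arguments: {"type":"object","properties":{"targets":{"type":"array"},"gripper":{"type":"number"}},"required":["targets"]}

```bash
mkdir -p pics; ls; cat > h.py <<'E'
import numpy as np,cv2
from workcell import ctrl
def save(cam,fn):
    im=ctrl.get_image(cam); cv2.imwrite('pics/'+fn,im[:,:,::-1]); return im
def K(c):
    f=210/np.tan(np.radians(c['fov_y'])/2); return np.array([[f,0,c['cx']],[0,f,c['cy']],[0,0,1.]])
def back(uv,z,cam,c=None):
    c=c or ctrl.get_calibration(cam); R=cv2.Rodrigues(np.array(c['rvec'],float))[0]; t=np.array(c['tvec'],float)
    d=R.T@np.linalg.inv(K(c))@np.array([uv[0],uv[1],1.]); o=-R.T@t
    return (o+d*(z-o[2])/d[2])[:2]
def proj(p,cam,c=None):
    c=c or ctrl.get_calibration(cam); return cv2.projectPoints(np.array(p,float).reshape(-1,1,3),np.array(c['rvec'],float),np.array(c['tvec'],float),K(c),None)[0][:,0]
E
python3 - <<'E'
from h import *
print(ctrl.get_obs(),ctrl.grip_point_offset)
for cam in('top','side'):
    save(cam,cam+'0.png'); print(ctrl.get_calibration(cam))
names='small_lid small_tin medium_lid medium_tin large_lid large_tin square_lid square_tin pan_lid blender_cap'.split()
for n in names:
    r=ctrl.pinpoint(n,'top')
    print(n,[(round(x['score'],2),np.round(x['uv']),np.round(back(x['uv'],0,'top'))) for x in r[:4]])
print(ctrl.get_obs()['t'])
E
```

```text
pics
{'t': 0.0, 'qpos': array([-1.27099818e+00,  4.23828951e-01,  1.63068259e+00,  2.33242854e-06,
        1.08859053e+00, -1.90074605e-02]), 'qvel': array([-0.00105017,  0.00137347,  0.00074429,  0.00046831, -0.00061114,
       -0.00034598]), 'joint_torque': array([-1.00412690e-03, -5.44634414e+01, -2.73669183e+01,  6.43165922e-02,
        2.28799466e-02, -1.04350677e-04]), 'ee_pos': array([ 195.75317561, -592.97311004,  221.9120291 ]), 'orientation': array([-3.10028868e+00, -4.98421676e-01,  3.28414468e-04]), 'ft_force': array([ 0.52684188, -0.32050263, -0.31612702]), 'moment': array([-0.00687798,  0.01550829, -0.01469642]), 'grasp_force': 0.0, 'width': 87.71387015368775} 18.700000000000003
{'fov_y': 57.09696377011337, 'cx': 281.4305934364569, 'cy': 204.04518456791587, 'rvec': array([ 2.20262081, -2.15766294,  0.06987323]), 'tvec': array([  4.8962326 , 483.78234509, 901.85073848])}
{'fov_y': 48.68567157162865, 'cx': 284.3229613276858, 'cy': 209.8175590325343, 'rvec': array([ 0.47134328, -2.59940308,  1.40583139]), 'tvec': array([ 460.28703175,  126.95262274, 1269.20590208])}
small_
[... 270 characters left out ...]
4., -299.])), (0.65, array([184., 209.]), array([468., 253.]))]
medium_tin [(0.87, array([183., 210.]), array([465., 254.])), (0.4, array([116., 182.]), array([531., 421.]))]
large_lid [(0.6, array([258., 140.]), array([642.,  76.]))]
large_tin [(0.76, array([331., 137.]), array([ 652., -103.])), (0.47, array([389., 218.]), array([ 456., -245.]))]
square_lid [(0.82, array([389., 220.]), array([ 451., -245.])), (0.18, array([327., 207.]), array([481., -96.]))]
square_tin [(0.64, array([259., 208.]), array([475.,  69.]))]
pan_lid [(0.94, array([184., 148.]), array([619., 259.])), (0.34, array([181., 205.]), array([479., 260.]))]
blender_cap [(0.9, array([114., 181.]), array([534., 425.]))]
0.6
```

```bash
python3 - <<'E'
import cv2
im=cv2.imread('pics/top0.png'); c=im[90:310,70:510]; cv2.imwrite('pics/top0c.png',cv2.resize(c,(800,400),interpolation=cv2.INTER_CUBIC))
E
```

```text
(no output)
```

View pics/top0.png

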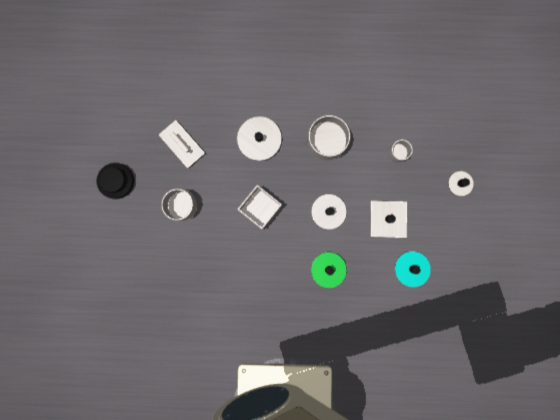

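View pics/top0c.png

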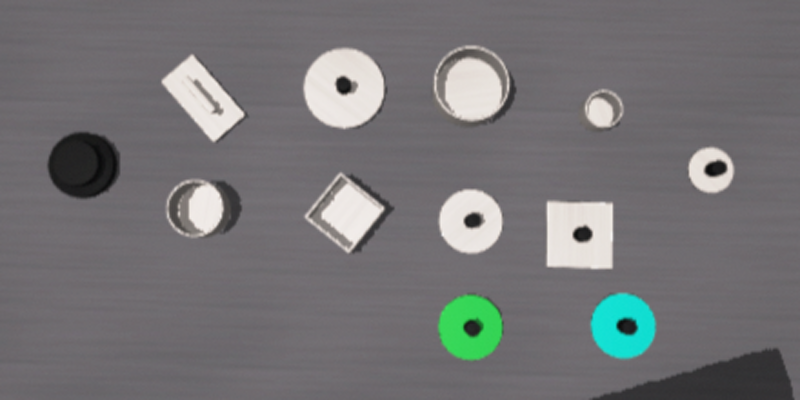

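View pics/side0.png

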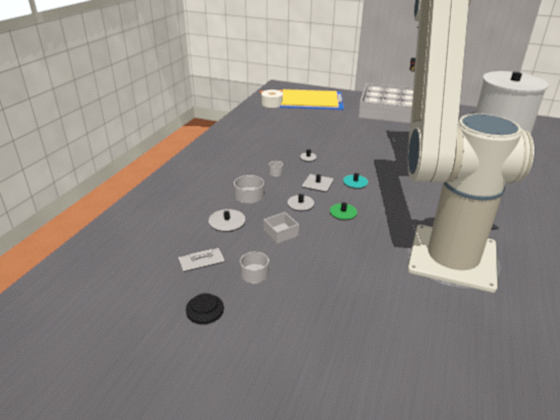

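The top view shows three round knobbed discs that match medium_lid: stainless at (329,211), green at (329,269) and turquoise at (412,269). Only the stainless one is meant, and the enlarged crop confirms it. 
- **Other lids:** large lid (259,137), small lid (461,183), square lid (389,219).
- **Tins:** large (329,137), small (401,150), square (261,207), medium (180,204).
- **Leave alone:** pan lid (182,144) and blender cap (115,181).

Next I measure positions from both fixed cameras.

```bash
cat > m.py <<'E'
from h import *
from scipy.optimize import least_squares
D={'small_lid':(60,8,11,0),'medium_lid':(84,8,11,0),'large_lid':(108,8,11,0),'square_lid':(86,8,11,1),
'small_tin':(49,0,36,0),'medium_tin':(73,0,44,0),'large_tin':(97,0,48,0),'square_tin':(73,0,40,1)}
def model(n,p,base=0):
    w,z0,z1,sq=D[n]
    if sq:
        a=p[2]+np.pi/4+np.arange(4)*np.pi/2; r=w/2**.5
    else: a=np.linspace(0,2*np.pi,48,endpoint=False); r=w/2
    xy=np.c_[p[0]+r*np.cos(a),p[1]+r*np.sin(a)]
    return np.vstack([np.c_[xy,np.full(len(a),z+base)] for z in(z0,z1)])
def feats(h):
    m=cv2.moments(h); A=m['m00']; return np.array([m['m10']/A,m['m01']/A]),A
def meas(n,cam,near,base=0,c=None):
    c=c or ctrl.get_calibration(cam)
    best=None
    for o in ctrl.outline_of(n,cam)[:4]:
        ys,xs=np.nonzero(o['pixels'])
        if len(xs)<20: continue
        h=cv2.convexHull(np.c_[xs,ys].astype(np.float32)); q,A=feats(h)
        g=back(q,base+(D[n][1]+D[n][2])/2,cam,c); d=np.hypot(*(g-near))
        if d<60 and(best is None or d<best[0]): best=(d,h,q,A,g,o)
    if best is None: return None
    _,h,q,A,g,o=best
    def hull(p): return cv2.convexHull(proj(model(n,p,base),cam,c).astype(np.float32))
    f=lambda p:feats(hull(np.r_[p,0]))[0]-q
    p=least_squares(f,g,diff_step=1e-3).x; yaw=0
    if D[n][3]:
        M=np.zeros((420,560),np.uint8); cv2.fillConvexPoly(M,h.astype(np.int32),1)
        def iou(t):
            N=np.zeros_like(M); cv2.fillConvexPoly(N,np.round(hull(np.r_[p,t])*16).astype(np.int32),1,shift=4); return (M&N).sum()/(M|N).sum()
        T=np.radians(np.arange(-45,45,1)); yaw=T[np.argmax([iou(t) for t in T])]
    return np.round(p,1),round(float(np.degrees(yaw))),round(A/feats(hull(np.r_[p,yaw]))[1],2),round(o['score'],2)
E
python3 - <<'E'
from m import *
N={'small_lid':(542,-412),'small_tin':(618,-265),'medium_lid':(472,-95),'medium_tin':(465,254),'large_lid':(642,76),'large_tin':(652,-103),'square_lid':(451,-245),'square_tin':(475,69)}
for cam in('top','side'):
    ctrl.get_image(cam)
    for n in N: print(cam,n,meas(n,cam,N[n]))
print(ctrl.get_obs()['t'])
E
```

```text
top small_lid (array([ 542.7, -414.2]), 0, 0.94, 0.72)
top small_tin (array([ 615.8, -266. ]), 0, 0.92, 0.68)
top medium_lid None
top medium_tin (array([475.2, 257.2]), 0, 1.0, 0.62)
top large_lid (array([643. ,  73.3]), 0, 0.96, 0.82)
top large_tin (array([643.1, -93.2]), 0, 0.97, 0.67)
top square_lid (array([ 454. , -241.5]), -2, 0.96, 0.75)
top square_tin (array([474.9,  66.4]), -37, 1.01, 0.81)
side small_lid None
side small_tin (array([ 618.8, -262.7]), 0, 0.88, 0.49)
side medium_lid (array([471.1, -97.9]), 0, 0.88, 0.78)
side medium_tin (array([478.1, 258.6]), 0, 0.9, 0.9)
side large_lid (array([645.9,  75.1]), 0, 0.92, 0.56)
side large_tin (array([646.5, -91.3]), 0, 0.92, 0.66)
side square_lid (array([ 454.5, -237.4]), -4, 0.97, 0.76)
side square_tin (array([475.2,  68.9]), -37, 0.92, 0.72)
1.5
```

>>> {"fn": "apply_moves", "kwargs": {
  "targets": [
    {"tx": 0.044, "ty": 0.023, "tz": -0.012, "spin": 0},
    {"tx": 0.087, "ty": 0.045, "tz": -0.025, "spin": 0},
    {"tx": 0.13, "ty": 0.068, "tz": -0.04, "spin": 0},
    {"tx": 0.174, "ty": 0.09, "tz": -0.055, "spin": 0},
    {"tx": 0.217, "ty": 0.113, "tz": -0.07, "spin": 0},
    {"tx": 0.26, "ty": 0.135, "tz": -0.085, "spin": 0},
    {"tx": 0.304, "ty": 0.158, "tz": -0.1, "spin": 0},
    {"tx": 0.347, "ty": 0.18, "tz": -0.115, "spin": 0}
  ],
  "gripper": 0
}}

```text
t: 2.3
ee_pos: [538.2, -415.7, 109.4]
orientation: [3.102, 0.499, 0.0]
ft_force: [1.3, -1.0, -0.2]
width: 43.8
grasp_force: 0.0
```

```bash
python3 - <<'E'
from m import *
print(ctrl.get_obs()['ee_pos']); save('wrist','w1.png')
print(ctrl.get_obs()['ee_pos'],meas('small_lid','wrist',(542,-413)))
for x in ctrl.pinpoint('small_lid','wrist')[:2]: print(x,back(x['uv'],0,'wrist'))
ctrl.get_image('top'); print(proj([[543,-413,37],[543,-413,11]],'wrist'))
E
```

```text
[ 538.16596344 -415.69791326  109.39874887]
[ 543.27654199 -411.59298396  107.11073878] None
{'uv': [277.1, 204.5], 'score': 0.66} [ 545.30792726 -411.46853251]
[[276.85040631 214.9827337 ]
 [276.96244244 207.99560923]]
```

View pics/w1.png

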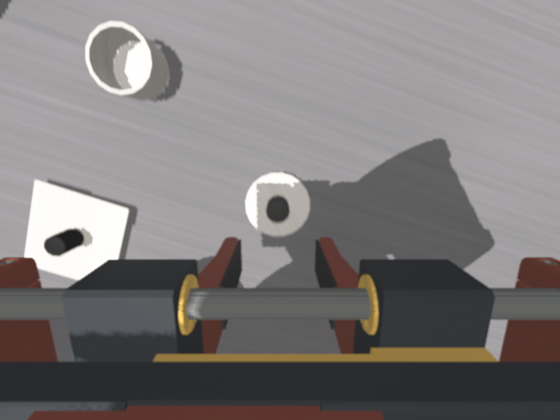

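The wrist view shows the small lid at (277,205), centred between the fingers, so I descend and grip.

>>> {"fn": "apply_moves", "kwargs": {
  "targets": [
    {"tx": 0.001, "ty": 0.001, "tz": -0.03, "spin": 0},
    {"tx": 0.001, "ty": 0.001, "tz": -0.05, "spin": 0},
    {"tx": 0.001, "ty": 0.001, "tz": -0.07, "spin": 0},
    {"tx": 0.001, "ty": 0.001, "tz": -0.08, "spin": 0},
    {"tx": 0.001, "ty": 0.001, "tz": -0.087, "spin": 0},
    {"tx": 0.001, "ty": 0.001, "tz": -0.09, "spin": 0},
    {"tx": 0.001, "ty": 0.001, "tz": -0.09, "spin": 0},
    {"tx": 0.001, "ty": 0.001, "tz": -0.09, "spin": 0}
  ]
}}

```text
t: 3.3
ee_pos: [537.8, -416.3, 20.8]
orientation: [3.101, 0.498, 0.001]
ft_force: [0.1, -0.8, 0.6]
width: 44.0
grasp_force: 0.0
```

>>> {"fn": "apply_moves", "kwargs": {
  "targets": [
    {"tx": 0, "ty": 0, "tz": 0, "spin": 0},
    {"tx": 0, "ty": 0, "tz": 0, "spin": 0},
    {"tx": 0, "ty": 0, "tz": 0, "spin": 0},
    {"tx": 0, "ty": 0, "tz": 0, "spin": 0},
    {"tx": 0, "ty": 0, "tz": 0, "spin": 0},
    {"tx": 0, "ty": 0, "tz": 0, "spin": 0},
    {"tx": 0, "ty": 0, "tz": 0, "spin": 0},
    {"tx": 0, "ty": 0, "tz": 0, "spin": 0}
  ],
  "gripper": 1
}}

```text
t: 4.1
ee_pos: [537.6, -415.8, 20.1]
orientation: [3.102, 0.499, 0.0]
ft_force: [0.0, 0.2, 3.3]
width: 19.4
grasp_force: 30.0
```

```bash
python3 - <<'E'
from h import *
for i in range(3):
    print(ctrl.get_obs()['ee_pos'],ctrl.get_obs()['width']); ctrl.get_image('wrist')
print(ctrl.get_obs()['ee_pos'])
E
```

```text
[ 537.6008932  -415.81501167   20.13163991] 19.435507213806186
[ 537.60083454 -415.81359639   20.11454079] 19.199069366509562
[ 537.58283056 -415.83092096   20.12678934] 19.126202356398423
[ 537.61859716 -415.8317551    20.11740442]
```

>>> {"fn": "apply_moves", "kwargs": {
  "targets": [
    {"tx": 0, "ty": 0, "tz": 0.02, "spin": 0},
    {"tx": 0, "ty": 0, "tz": 0.05, "spin": 0},
    {"tx": 0.01, "ty": 0.025, "tz": 0.07, "spin": 0},
    {"tx": 0.03, "ty": 0.06, "tz": 0.07, "spin": 0},
    {"tx": 0.048, "ty": 0.097, "tz": 0.07, "spin": 0},
    {"tx": 0.064, "ty": 0.13, "tz": 0.07, "spin": 0},
    {"tx": 0.074, "ty": 0.149, "tz": 0.07, "spin": 0},
    {"tx": 0.074, "ty": 0.149, "tz": 0.07, "spin": 0}
  ]
}}

```text
t: 5.05
ee_pos: [612.4, -264.0, 89.4]
orientation: [-3.1, -0.504, 0.001]
ft_force: [0.1, -0.6, 0.2]
width: 19.3
grasp_force: 30.0
```

```bash
python3 - <<'E'
from m import *
ctrl.get_image('wrist')
e=ctrl.get_obs()['ee_pos']; print(e, ctrl.get_obs()['width'])
im=save('side','s1.png'); b=e[2]-20.1
print(meas('small_lid','side',(617,-264),b), meas('small_tin','side',(617,-264)))
save('wrist','w2.png'); print(meas('small_lid','wrist',(617,-264),b), meas('small_tin','wrist',(617,-264)))
cv2.imwrite('pics/s1c.png',cv2.resize(im[80:260,200:440,::-1],None,fx=3.3,fy=3.3))
print(proj([[617,-264.5,36]],'side'))
E
```

```text
[ 611.72062252 -265.54063139   89.45536721] 19.341665650394408
(array([ 622.3, -265.4]), 0, 0.92, 0.51) (array([ 619.6, -263.6]), 0, 1.03, 0.53)
(array([ 619.8, -264.6]), 0, 0.93, 0.59) (array([ 640.4, -257.6]), 0, 0.11, 0.63)
[[276.24011684 163.2618331 ]]
```

View pics/s1c.png

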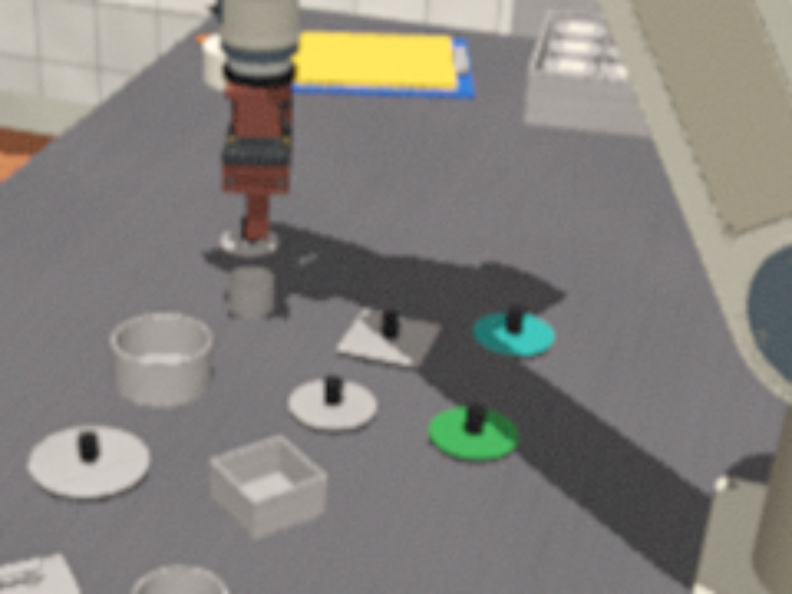

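View pics/w2.png

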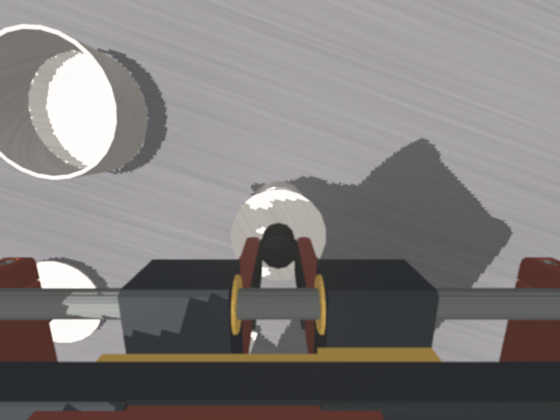

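The side crop shows the small lid directly over the small tin, at (250,240) over (250,290) in the crop. The wrist view agrees, so a shift of about (-2,+1) mm is enough, then I lower it.

>>> {"fn": "apply_moves", "kwargs": {
  "targets": [
    {"tx": -0.002, "ty": 0.001, "tz": -0.008, "spin": 0},
    {"tx": -0.002, "ty": 0.001, "tz": -0.018, "spin": 0},
    {"tx": -0.002, "ty": 0.001, "tz": -0.026, "spin": 0},
    {"tx": -0.002, "ty": 0.001, "tz": -0.033, "spin": 0},
    {"tx": -0.002, "ty": 0.001, "tz": -0.037, "spin": 0},
    {"tx": -0.002, "ty": 0.001, "tz": -0.04, "spin": 0},
    {"tx": -0.002, "ty": 0.001, "tz": -0.04, "spin": 0},
    {"tx": -0.002, "ty": 0.001, "tz": -0.04, "spin": 0}
  ]
}}

```text
t: 6.2
ee_pos: [609.7, -265.8, 50.1]
orientation: [3.102, 0.499, 0.0]
ft_force: [0.4, 0.1, 0.2]
width: 19.0
grasp_force: 30.0
```

>>> {"fn": "apply_moves", "kwargs": {
  "targets": [
    {"tx": 0, "ty": 0, "tz": 0, "spin": 0},
    {"tx": 0, "ty": 0, "tz": 0, "spin": 0},
    {"tx": 0, "ty": 0, "tz": 0, "spin": 0},
    {"tx": 0, "ty": 0, "tz": 0, "spin": 0},
    {"tx": 0, "ty": 0, "tz": 0.01, "spin": 0},
    {"tx": 0, "ty": 0, "tz": 0.03, "spin": 0},
    {"tx": 0, "ty": 0, "tz": 0.06, "spin": 0},
    {"tx": 0, "ty": 0, "tz": 0.06, "spin": 0}
  ],
  "gripper": 0
}}

```text
t: 7.0
ee_pos: [612.2, -267.0, 114.7]
orientation: [3.098, 0.498, 0.01]
ft_force: [-0.3, -0.4, 0.2]
width: 44.0
grasp_force: 0.0
```

```bash
python3 - <<'E'
from m import *
im=save('side','s2.png'); print(ctrl.get_obs()['ee_pos'],meas('small_lid','side',(617,-264),28),meas('small_tin','side',(617,-264)))
cv2.imwrite('pics/s2c.png',cv2.resize(im[130:200,240:340,::-1],None,fx=5,fy=5))
E
```

```text
[ 611.09519735 -266.51388093  112.78905425] (array([ 614.3, -265.2]), 0, 0.95, 0.5) (array([ 609.6, -241.2]), 0, 0.37, 0.59)
```

View pics/s2c.png

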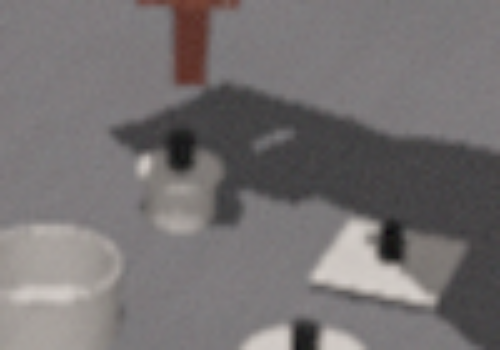

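The side crop shows the small lid seated flat on its tin at (180,175) in the crop. Next is the square lid.

>>> {"fn": "apply_moves", "kwargs": {
  "targets": [
    {"tx": -0.03, "ty": 0.005, "tz": 0, "spin": 0},
    {"tx": -0.07, "ty": 0.012, "tz": 0, "spin": 0},
    {"tx": -0.105, "ty": 0.018, "tz": 0, "spin": 0},
    {"tx": -0.135, "ty": 0.023, "tz": -0.01, "spin": 0},
    {"tx": -0.15, "ty": 0.026, "tz": -0.02, "spin": 0},
    {"tx": -0.156, "ty": 0.027, "tz": -0.03, "spin": 0},
    {"tx": -0.156, "ty": 0.027, "tz": -0.04, "spin": 0},
    {"tx": -0.156, "ty": 0.027, "tz": -0.04, "spin": 0}
  ]
}}

```text
t: 7.95
ee_pos: [453.5, -238.6, 68.4]
orientation: [-3.101, -0.499, 0.002]
ft_force: [0.7, 0.1, -1.6]
width: 43.8
grasp_force: 0.0
```

```bash
python3 - <<'E'
from m import *
ctrl.get_image('top');save('wrist','w3.png'); e=ctrl.get_obs()['ee_pos'];print(e,meas('square_lid','wrist',(454,-239)))
print([ (x,back(x['uv'],0,'wrist')) for x in ctrl.pinpoint('square_lid','wrist')])
print(proj([[454,-239.5,37],[454,-239.5,11],e],'wrist'))
E
```

```text
[ 454.39495135 -239.03883283   69.5232202 ] (array([ 457.5, -240.5]), -1, 0.98, 0.98)
[({'uv': [281.3, 225.0], 'score': 0.7}, array([ 454.13956901, -242.39598571]))]
[[278.00425296 238.54762375]
 [277.95865093 227.93148423]
 [277.55454969 255.3535561 ]]
```

View pics/w3.png

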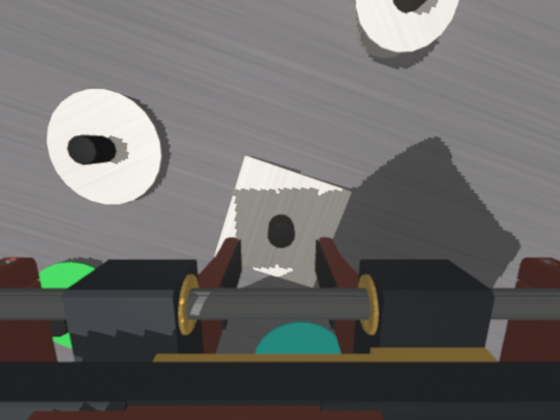

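The wrist view shows the square lid's knob at (281,231), about 2 mm ahead of the tool and between the fingers.

>>> {"fn": "apply_moves", "kwargs": {
  "targets": [
    {"tx": 0.002, "ty": -0.001, "tz": -0.015, "spin": 0},
    {"tx": 0.002, "ty": -0.001, "tz": -0.03, "spin": 0},
    {"tx": 0.002, "ty": -0.001, "tz": -0.04, "spin": 0},
    {"tx": 0.002, "ty": -0.001, "tz": -0.047, "spin": 0},
    {"tx": 0.002, "ty": -0.001, "tz": -0.051, "spin": 0},
    {"tx": 0.002, "ty": -0.001, "tz": -0.051, "spin": 0},
    {"tx": 0.002, "ty": -0.001, "tz": -0.051, "spin": 0},
    {"tx": 0.002, "ty": -0.001, "tz": -0.051, "spin": 0}
  ]
}}

```text
t: 8.95
ee_pos: [455.8, -240.0, 19.3]
orientation: [3.101, 0.499, 0.001]
ft_force: [0.3, 0.6, -0.1]
width: 43.8
grasp_force: 0.0
```

>>> {"fn": "apply_moves", "kwargs": {
  "targets": [
    {"tx": 0, "ty": 0, "tz": 0, "spin": 0},
    {"tx": 0, "ty": 0, "tz": 0, "spin": 0},
    {"tx": 0, "ty": 0, "tz": 0, "spin": 0},
    {"tx": 0, "ty": 0, "tz": 0, "spin": 0},
    {"tx": 0, "ty": 0, "tz": 0, "spin": 0},
    {"tx": 0, "ty": 0, "tz": 0, "spin": 0},
    {"tx": 0, "ty": 0, "tz": 0, "spin": 0},
    {"tx": 0, "ty": 0, "tz": 0, "spin": 0}
  ],
  "gripper": 1
}}

```text
t: 9.75
ee_pos: [455.6, -239.9, 19.1]
orientation: [3.102, 0.499, 0.0]
ft_force: [-0.7, -0.8, 3.8]
width: 19.2
grasp_force: 30.0
```

>>> {"fn": "apply_moves", "kwargs": {
  "targets": [
    {"tx": 0, "ty": 0, "tz": 0.02, "spin": 0},
    {"tx": 0, "ty": 0, "tz": 0.045, "spin": 0},
    {"tx": 0, "ty": 0, "tz": 0.07, "spin": -2},
    {"tx": 0, "ty": 0, "tz": 0.09, "spin": -8},
    {"tx": 0, "ty": 0, "tz": 0.1, "spin": -15},
    {"tx": 0, "ty": 0, "tz": 0.1, "spin": -22},
    {"tx": 0, "ty": 0, "tz": 0.1, "spin": -29},
    {"tx": 0, "ty": 0, "tz": 0.1, "spin": -34}
  ]
}}

```text
t: 10.55
ee_pos: [455.1, -239.6, 118.7]
orientation: [-3.111, 0.437, 0.001]
ft_force: [0.5, 0.2, -2.0]
width: 19.2
grasp_force: 30.0
```

>>> {"fn": "apply_moves", "kwargs": {
  "targets": [
    {"tx": 0.002, "ty": 0.03, "tz": 0, "spin": 0},
    {"tx": 0.005, "ty": 0.075, "tz": 0, "spin": 0},
    {"tx": 0.008, "ty": 0.12, "tz": 0, "spin": 0},
    {"tx": 0.011, "ty": 0.17, "tz": 0, "spin": 0},
    {"tx": 0.014, "ty": 0.215, "tz": 0, "spin": 0},
    {"tx": 0.017, "ty": 0.26, "tz": 0, "spin": 0},
    {"tx": 0.019, "ty": 0.295, "tz": -0.01, "spin": 0},
    {"tx": 0.019, "ty": 0.308, "tz": -0.02, "spin": 0}
  ]
}}

```text
t: 11.35
ee_pos: [474.6, 70.9, 98.6]
orientation: [-3.112, 0.425, -0.001]
ft_force: [-0.8, -0.2, -1.9]
width: 19.0
grasp_force: 30.0
```

```bash
cat > chk.py <<'E'
import sys
from m import *
lid,tin,x,y,off=sys.argv[1],sys.argv[2],*map(float,sys.argv[3:6])
ctrl.get_image('wrist');ctrl.get_image('wrist')
e=ctrl.get_obs()['ee_pos']; print(e)
for cam in('side','top','wrist'):
    ctrl.get_image(cam); print(cam,meas(lid,cam,(x,y),e[2]-off),meas(tin,cam,(x,y)))
E
python3 chk.py square_lid square_tin 475 68 19
```

```text
[473.13256418  69.26851736  97.47108463]
side (array([472.5,  72.3]), -38, 0.89, 0.93) (array([474.7,  71. ]), -42, 0.89, 0.78)
top (array([435.7,  73.2]), 28, 0.01, 0.48) None
wrist (array([484.7,  63.7]), -41, 0.73, 0.83) (array([511.8,  52.9]), 33, 0.05, 0.63)
```

>>> {"fn": "apply_moves", "kwargs": {
  "targets": [
    {"tx": 0.002, "ty": -0.002, "tz": -0.008, "spin": 0},
    {"tx": 0.002, "ty": -0.002, "tz": -0.02, "spin": 0},
    {"tx": 0.002, "ty": -0.002, "tz": -0.029, "spin": 0},
    {"tx": 0.002, "ty": -0.002, "tz": -0.037, "spin": 0},
    {"tx": 0.002, "ty": -0.002, "tz": -0.042, "spin": 0},
    {"tx": 0.002, "ty": -0.002, "tz": -0.045, "spin": 0},
    {"tx": 0.002, "ty": -0.002, "tz": -0.045, "spin": 0},
    {"tx": 0.002, "ty": -0.002, "tz": -0.045, "spin": 0}
  ]
}}

```text
t: 12.7
ee_pos: [476.6, 66.3, 54.0]
orientation: [-3.112, 0.43, -0.0]
ft_force: [-0.0, -0.4, -1.7]
width: 18.8
grasp_force: 30.0
```

>>> {"fn": "apply_moves", "kwargs": {
  "targets": [
    {"tx": 0, "ty": 0, "tz": 0, "spin": 0},
    {"tx": 0, "ty": 0, "tz": 0, "spin": 0},
    {"tx": 0, "ty": 0, "tz": 0, "spin": 0},
    {"tx": 0, "ty": 0, "tz": 0, "spin": 0},
    {"tx": 0, "ty": 0, "tz": 0.01, "spin": 0},
    {"tx": 0, "ty": 0, "tz": 0.03, "spin": 0},
    {"tx": 0, "ty": 0, "tz": 0.06, "spin": 0},
    {"tx": 0, "ty": 0, "tz": 0.06, "spin": 0}
  ],
  "gripper": 0
}}

```text
t: 13.5
ee_pos: [478.9, 66.5, 117.4]
orientation: [-3.11, 0.43, -0.01]
ft_force: [-0.5, 0.0, 0.2]
width: 44.0
grasp_force: 0.0
```

```bash
python3 - <<'E'
from m import *
im=save('side','s3.png'); print(ctrl.get_obs()['ee_pos'],meas('square_lid','side',(475,68),32),meas('square_tin','side',(475,68)))
print(meas('medium_lid','side',(471,-97)),meas('large_lid','side',(644,74)),meas('large_tin','side',(645,-92)),meas('medium_tin','side',(476,258)))
cv2.imwrite('pics/s3c.png',cv2.resize(im[140:290,200:360,::-1],None,fx=4,fy=4))
E
```

```text
[477.92837739  66.36647811 115.93025784] (array([475.6,  68.4]), -38, 0.88, 0.96) (array([468.3,  87.4]), -42, 0.6, 0.86)
(array([470.7, -97.7]), 0, 0.92, 0.83) (array([645.1,  76.2]), 0, 0.87, 0.75) None (array([477.1, 259.6]), 0, 0.97, 0.92)
```

View pics/s3c.png

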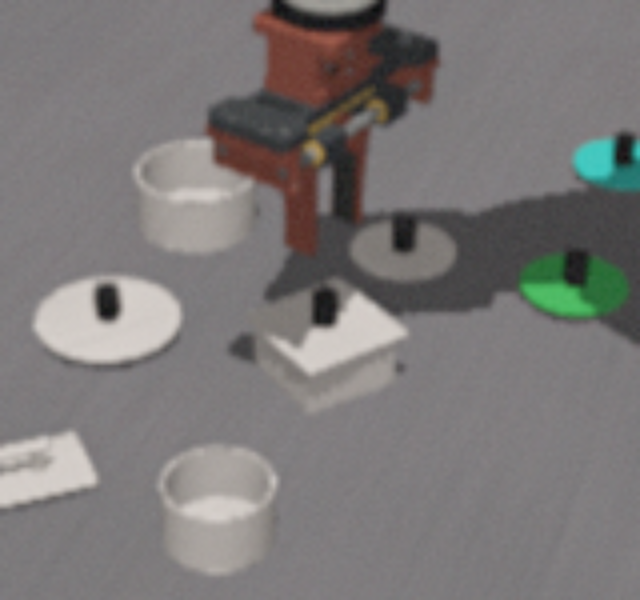

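The side crop shows the square lid seated flat on the square tin at (330,340) in the crop. Next is the large lid.

>>> {"fn": "apply_moves", "kwargs": {
  "targets": [
    {"tx": 0.03, "ty": 0.001, "tz": 0, "spin": 4},
    {"tx": 0.065, "ty": 0.003, "tz": 0, "spin": 9},
    {"tx": 0.1, "ty": 0.005, "tz": 0, "spin": 15},
    {"tx": 0.135, "ty": 0.006, "tz": -0.01, "spin": 21},
    {"tx": 0.16, "ty": 0.007, "tz": -0.025, "spin": 27},
    {"tx": 0.168, "ty": 0.008, "tz": -0.04, "spin": 32},
    {"tx": 0.168, "ty": 0.008, "tz": -0.045, "spin": 34},
    {"tx": 0.168, "ty": 0.008, "tz": -0.045, "spin": 34}
  ]
}}

```text
t: 14.65
ee_pos: [643.2, 74.1, 66.5]
orientation: [-3.101, -0.499, 0.006]
ft_force: [-0.3, -0.3, 0.2]
width: 43.8
grasp_force: 0.0
```

```bash
cat > app.py <<'E'
import sys
from m import *
n,x,y=sys.argv[1],float(sys.argv[2]),float(sys.argv[3])
ctrl.get_image('top');im=ctrl.get_image('wrist'); e=ctrl.get_obs()['ee_pos'];print(e,meas(n,'wrist',(x,y)))
print([(x['score'],x['uv'],back(x['uv'],0,'wrist')) for x in ctrl.pinpoint(n,'wrist')])
g=(im.max(2)<60).astype(np.uint8); k,l,s,c=cv2.connectedComponentsWithStats(g)
print([(s[i,4],np.round(c[i]),np.round(back(c[i],30,'wrist'),1)) for i in range(1,k) if s[i,4]>200 and c[i][1]<260])
E
python3 app.py large_lid 644.5 74.5
```

```text
[643.90050525  74.17659324  68.19896588] (array([647.,  75.]), 0, 0.97, 0.85)
[(0.68, [279.9, 218.7], array([649.08105656,  73.81790611]))]
[(np.int32(656), array([279., 231.]), array([647.7,  74.5]))]
```

>>> {"fn": "apply_moves", "kwargs": {
  "targets": [
    {"tx": 0.002, "ty": 0.001, "tz": -0.015, "spin": 0},
    {"tx": 0.002, "ty": 0.001, "tz": -0.03, "spin": 0},
    {"tx": 0.002, "ty": 0.001, "tz": -0.04, "spin": 0},
    {"tx": 0.002, "ty": 0.001, "tz": -0.046, "spin": 0},
    {"tx": 0.002, "ty": 0.001, "tz": -0.049, "spin": 0},
    {"tx": 0.002, "ty": 0.001, "tz": -0.049, "spin": 0},
    {"tx": 0.002, "ty": 0.001, "tz": -0.049, "spin": 0},
    {"tx": 0.002, "ty": 0.001, "tz": -0.049, "spin": 0}
  ]
}}

```text
t: 15.65
ee_pos: [646.9, 75.2, 20.5]
orientation: [3.102, 0.499, 0.002]
ft_force: [0.9, -1.0, -0.6]
width: 44.0
grasp_force: 0.0
```

>>> {"fn": "apply_moves", "kwargs": {
  "targets": [
    {"tx": 0, "ty": 0, "tz": 0, "spin": 0},
    {"tx": 0, "ty": 0, "tz": 0, "spin": 0},
    {"tx": 0, "ty": 0, "tz": 0, "spin": 0},
    {"tx": 0, "ty": 0, "tz": 0, "spin": 0},
    {"tx": 0, "ty": 0, "tz": 0, "spin": 0},
    {"tx": 0, "ty": 0, "tz": 0, "spin": 0},
    {"tx": 0, "ty": 0, "tz": 0, "spin": 0},
    {"tx": 0, "ty": 0, "tz": 0, "spin": 0}
  ],
  "gripper": 1
}}

```text
t: 16.45
ee_pos: [646.6, 75.2, 20.1]
orientation: [3.102, 0.499, 0.0]
ft_force: [-1.2, -1.0, 3.3]
width: 18.9
grasp_force: 30.0
```

>>> {"fn": "apply_moves", "kwargs": {
  "targets": [
    {"tx": 0, "ty": 0, "tz": 0.02, "spin": 0},
    {"tx": 0, "ty": 0, "tz": 0.05, "spin": 0},
    {"tx": 0, "ty": -0.02, "tz": 0.075, "spin": 0},
    {"tx": 0, "ty": -0.055, "tz": 0.08, "spin": 0},
    {"tx": 0, "ty": -0.1, "tz": 0.08, "spin": 0},
    {"tx": 0, "ty": -0.14, "tz": 0.08, "spin": 0},
    {"tx": 0, "ty": -0.16, "tz": 0.08, "spin": 0},
    {"tx": 0, "ty": -0.166, "tz": 0.08, "spin": 0}
  ]
}}

```text
t: 17.25
ee_pos: [646.1, -93.1, 99.6]
orientation: [3.102, 0.494, -0.001]
ft_force: [0.9, 0.8, -1.2]
width: 19.2
grasp_force: 30.0
```

```bash
python3 chk.py large_lid large_tin 645 -92 19
```

```text
[646.17012109 -91.21190288  99.52720406]
side (array([642.7, -87.9]), 0, 0.8, 0.74) (array([642.9, -83.6]), 0, 0.82, 0.84)
top None None
wrist (array([649.2, -88.6]), 0, 0.88, 0.94) None
```

>>> {"fn": "apply_moves", "kwargs": {
  "targets": [
    {"tx": -0.001, "ty": 0, "tz": -0.008, "spin": 0},
    {"tx": -0.001, "ty": 0, "tz": -0.018, "spin": 0},
    {"tx": -0.001, "ty": 0, "tz": -0.026, "spin": 0},
    {"tx": -0.001, "ty": 0, "tz": -0.032, "spin": 0},
    {"tx": -0.001, "ty": 0, "tz": -0.036, "spin": 0},
    {"tx": -0.001, "ty": 0, "tz": -0.038, "spin": 0},
    {"tx": -0.001, "ty": 0, "tz": -0.038, "spin": 0},
    {"tx": -0.001, "ty": 0, "tz": -0.038, "spin": 0}
  ]
}}

```text
t: 18.6
ee_pos: [645.7, -90.8, 62.1]
orientation: [3.102, 0.499, 0.001]
ft_force: [0.9, 0.6, -0.6]
width: 19.0
grasp_force: 30.0
```

>>> {"fn": "apply_moves", "kwargs": {
  "targets": [
    {"tx": 0, "ty": 0, "tz": 0, "spin": 0},
    {"tx": 0, "ty": 0, "tz": 0, "spin": 0},
    {"tx": 0, "ty": 0, "tz": 0, "spin": 0},
    {"tx": 0, "ty": 0, "tz": 0, "spin": 0},
    {"tx": 0, "ty": 0, "tz": 0.01, "spin": 0},
    {"tx": 0, "ty": 0, "tz": 0.03, "spin": 0},
    {"tx": 0, "ty": 0, "tz": 0.06, "spin": 0},
    {"tx": 0, "ty": 0, "tz": 0.06, "spin": 0}
  ],
  "gripper": 0
}}

```text
t: 19.4
ee_pos: [648.3, -91.2, 126.6]
orientation: [3.099, 0.498, 0.011]
ft_force: [0.5, -0.3, -0.8]
width: 44.1
grasp_force: 0.0
```

```bash
python3 - <<'E'
from m import *
im=save('side','s4.png'); print(ctrl.get_obs()['ee_pos'],meas('large_lid','side',(645,-92),40))
cv2.imwrite('pics/s4c.png',cv2.resize(im[140:230,210:330,::-1],None,fx=5,fy=5))
E
```

```text
[647.19987002 -91.05156    124.74472884] (array([645.4, -91. ]), 0, 0.99, 0.66)
```

View pics/s4c.png

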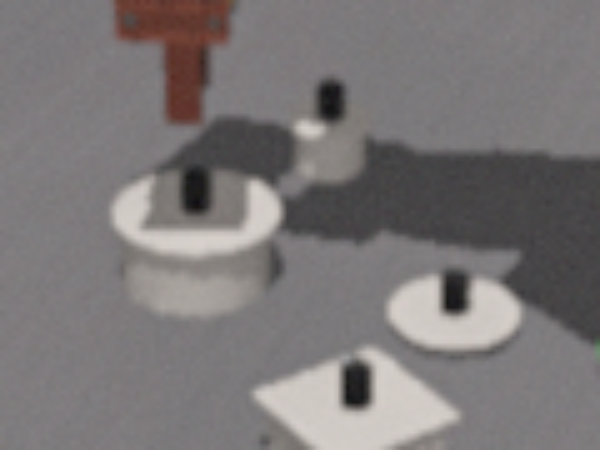

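The side crop shows the large lid flat on the large tin at (197,215) in the crop. Last is the stainless medium lid, at (455,310) in the crop.

>>> {"fn": "apply_moves", "kwargs": {
  "targets": [
    {"tx": -0.03, "ty": -0.001, "tz": 0, "spin": 0},
    {"tx": -0.07, "ty": -0.003, "tz": 0, "spin": 0},
    {"tx": -0.11, "ty": -0.004, "tz": 0, "spin": 0},
    {"tx": -0.145, "ty": -0.005, "tz": -0.01, "spin": 0},
    {"tx": -0.168, "ty": -0.006, "tz": -0.03, "spin": 0},
    {"tx": -0.175, "ty": -0.006, "tz": -0.045, "spin": 0},
    {"tx": -0.175, "ty": -0.006, "tz": -0.052, "spin": 0},
    {"tx": -0.175, "ty": -0.006, "tz": -0.052, "spin": 0}
  ]
}}

```text
t: 20.3
ee_pos: [470.0, -96.7, 68.9]
orientation: [-3.101, -0.498, 0.003]
ft_force: [-0.2, -0.9, 0.5]
width: 44.0
grasp_force: 0.0
```

```bash
python3 app.py medium_lid 471 -97
```

```text
[471.41085211 -96.87259364  69.98225344] (array([472.3, -97. ]), 0, 0.98, 0.96)
[(0.85, [236.4, 360.4], array([ 331.84688575, -101.88222625])), (0.75, [283.0, 221.7], array([ 474.37948202, -100.68663457]))]
[(np.int32(1529), array([ 23., 157.]), array([470.4,  86. ])), (np.int32(661), array([279., 233.]), array([472.9, -97.2]))]
```

>>> {"fn": "apply_moves", "kwargs": {
  "targets": [
    {"tx": 0.001, "ty": 0, "tz": -0.015, "spin": 0},
    {"tx": 0.001, "ty": 0, "tz": -0.03, "spin": 0},
    {"tx": 0.001, "ty": 0, "tz": -0.04, "spin": 0},
    {"tx": 0.001, "ty": 0, "tz": -0.047, "spin": 0},
    {"tx": 0.001, "ty": 0, "tz": -0.05, "spin": 0},
    {"tx": 0.001, "ty": 0, "tz": -0.05, "spin": 0},
    {"tx": 0.001, "ty": 0, "tz": -0.05, "spin": 0},
    {"tx": 0.001, "ty": 0, "tz": -0.05, "spin": 0}
  ]
}}

```text
t: 21.3
ee_pos: [471.8, -96.9, 20.3]
orientation: [3.101, 0.498, 0.001]
ft_force: [-0.3, -0.3, -0.5]
width: 43.7
grasp_force: 0.0
```

>>> {"fn": "apply_moves", "kwargs": {
  "targets": [
    {"tx": 0, "ty": 0, "tz": 0, "spin": 0},
    {"tx": 0, "ty": 0, "tz": 0, "spin": 0},
    {"tx": 0, "ty": 0, "tz": 0, "spin": 0},
    {"tx": 0, "ty": 0, "tz": 0, "spin": 0},
    {"tx": 0, "ty": 0, "tz": 0, "spin": 0},
    {"tx": 0, "ty": 0, "tz": 0, "spin": 0},
    {"tx": 0, "ty": 0, "tz": 0, "spin": 0},
    {"tx": 0, "ty": 0, "tz": 0, "spin": 0}
  ],
  "gripper": 1
}}

```text
t: 22.1
ee_pos: [471.6, -96.8, 20.0]
orientation: [3.102, 0.499, 0.0]
ft_force: [-0.9, -0.9, 2.9]
width: 19.0
grasp_force: 30.0
```

>>> {"fn": "apply_moves", "kwargs": {
  "targets": [
    {"tx": 0, "ty": 0, "tz": 0.02, "spin": 0},
    {"tx": 0, "ty": 0, "tz": 0.045, "spin": 0},
    {"tx": 0, "ty": 0, "tz": 0.075, "spin": 0},
    {"tx": 0, "ty": 0.005, "tz": 0.105, "spin": 0},
    {"tx": 0, "ty": 0.03, "tz": 0.115, "spin": 0},
    {"tx": 0, "ty": 0.07, "tz": 0.115, "spin": 0},
    {"tx": 0, "ty": 0.11, "tz": 0.115, "spin": 0},
    {"tx": 0, "ty": 0.15, "tz": 0.115, "spin": 0}
  ]
}}

```text
t: 22.9
ee_pos: [471.2, 54.5, 135.0]
orientation: [-3.102, -0.497, -0.0]
ft_force: [1.7, 0.1, -1.3]
width: 19.0
grasp_force: 30.0
```

>>> {"fn": "apply_moves", "kwargs": {
  "targets": [
    {"tx": 0.001, "ty": 0.03, "tz": 0, "spin": 0},
    {"tx": 0.002, "ty": 0.07, "tz": 0, "spin": 0},
    {"tx": 0.003, "ty": 0.11, "tz": 0, "spin": 0},
    {"tx": 0.004, "ty": 0.15, "tz": 0, "spin": 0},
    {"tx": 0.005, "ty": 0.185, "tz": -0.01, "spin": 0},
    {"tx": 0.005, "ty": 0.202, "tz": -0.025, "spin": 0},
    {"tx": 0.005, "ty": 0.205, "tz": -0.035, "spin": 0},
    {"tx": 0.005, "ty": 0.205, "tz": -0.035, "spin": 0}
  ]
}}

```text
t: 23.7
ee_pos: [475.0, 257.6, 98.2]
orientation: [3.1, 0.5, -0.006]
ft_force: [-0.6, -0.2, -0.7]
width: 19.1
grasp_force: 30.0
```

```bash
python3 chk.py medium_lid medium_tin 476.5 258 20
```

```text
[476.05522921 257.12009917  99.6176721 ]
side (array([474. , 260.2]), 0, 0.81, 0.56) (array([476.3, 264. ]), 0, 0.79, 0.79)
top (array([468.9, 246.8]), 0, 0.55, 0.89) None
wrist (array([483.1, 260. ]), 0, 0.76, 0.83) (array([509.9, 268.6]), 0, 0.08, 0.89)
```

>>> {"fn": "apply_moves", "kwargs": {
  "targets": [
    {"tx": 0, "ty": 0.001, "tz": -0.01, "spin": 0},
    {"tx": 0, "ty": 0.001, "tz": -0.02, "spin": 0},
    {"tx": 0, "ty": 0.001, "tz": -0.029, "spin": 0},
    {"tx": 0, "ty": 0.001, "tz": -0.036, "spin": 0},
    {"tx": 0, "ty": 0.001, "tz": -0.04, "spin": 0},
    {"tx": 0, "ty": 0.001, "tz": -0.042, "spin": 0},
    {"tx": 0, "ty": 0.001, "tz": -0.042, "spin": 0},
    {"tx": 0, "ty": 0.001, "tz": -0.042, "spin": 0}
  ]
}}

```text
t: 25.05
ee_pos: [476.7, 259.3, 58.1]
orientation: [-3.102, -0.499, -0.001]
ft_force: [0.6, -0.3, -1.0]
width: 19.4
grasp_force: 30.0
```

>>> {"fn": "apply_moves", "kwargs": {
  "targets": [
    {"tx": 0, "ty": 0, "tz": 0, "spin": 0},
    {"tx": 0, "ty": 0, "tz": 0, "spin": 0},
    {"tx": 0, "ty": 0, "tz": 0, "spin": 0},
    {"tx": 0, "ty": 0, "tz": 0, "spin": 0},
    {"tx": 0, "ty": 0, "tz": 0.01, "spin": 0},
    {"tx": 0, "ty": 0, "tz": 0.03, "spin": 0},
    {"tx": 0, "ty": 0, "tz": 0.06, "spin": 0},
    {"tx": 0, "ty": 0, "tz": 0.09, "spin": 0}
  ],
  "gripper": 0
}}

```text
t: 25.85
ee_pos: [476.2, 259.0, 149.2]
orientation: [3.102, 0.499, -0.001]
ft_force: [1.5, -0.2, 0.6]
width: 44.0
grasp_force: 0.0
```

>>> {"fn": "apply_moves", "kwargs": {
  "targets": [
    {"tx": -0.02, "ty": 0, "tz": 0.02, "spin": 0},
    {"tx": -0.04, "ty": 0, "tz": 0.05, "spin": 0},
    {"tx": -0.06, "ty": 0, "tz": 0.08, "spin": 0},
    {"tx": -0.08, "ty": 0, "tz": 0.1, "spin": 0},
    {"tx": -0.09, "ty": 0, "tz": 0.12, "spin": 0},
    {"tx": -0.09, "ty": 0, "tz": 0.12, "spin": 0},
    {"tx": -0.09, "ty": 0, "tz": 0.12, "spin": 0},
    {"tx": -0.09, "ty": 0, "tz": 0.12, "spin": 0}
  ]
}}

```text
t: 26.65
ee_pos: [386.5, 259.0, 267.2]
orientation: [3.101, 0.498, -0.001]
ft_force: [0.2, 0.1, -0.4]
width: 44.2
grasp_force: 0.0
```

```bash
python3 - <<'E'
from m import *
im=save('side','s5.png'); T=save('top','t5.png')
for n,x,y,b in(('small',617,-264,28),('medium',476,258,36),('large',645,-92,40),('square',475,68,32)): print(n,[meas(n+'_lid',c,(x,y),b) for c in('side','top')])
cv2.imwrite('pics/s5c.png',cv2.resize(im[140:330,160:370,::-1],None,fx=3.1,fy=3.1))
E
```

```text
small [(array([ 632.3, -258.9]), 0, 0.22, 0.54), (array([ 614.8, -264.8]), 0, 0.9, 0.92)]
medium [(array([475.4, 260. ]), 0, 0.89, 0.92), (array([473.2, 257.4]), 0, 1.0, 0.67)]
large [(array([646.6, -91.2]), 0, 0.95, 0.87), (array([642.3, -92.8]), 0, 0.95, 0.58)]
square [(array([475.3,  65.6]), -35, 0.98, 0.7), (array([475.1,  65.5]), -34, 0.98, 0.64)]
```

View pics/s5c.png

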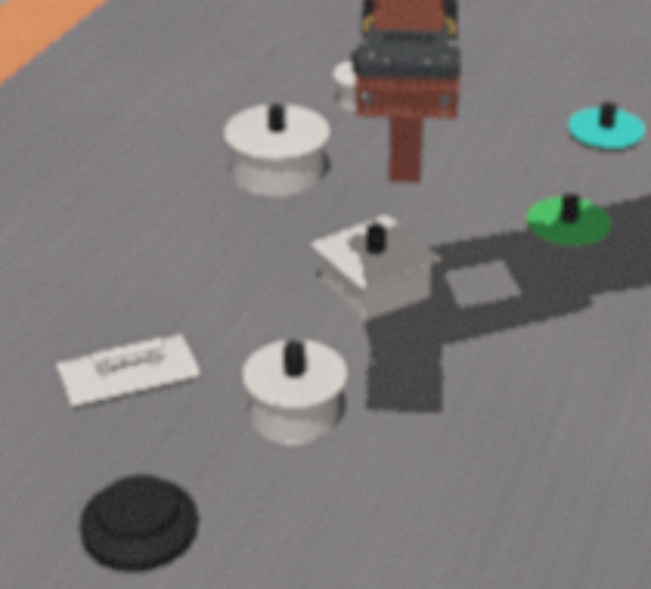

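View pics/t5.png

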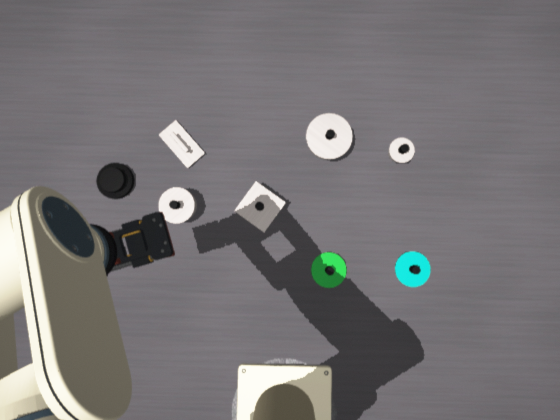

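All four lids lie flat on their own tins in both views. In the top view they are at (401,150), (329,136), (260,206) and (177,204). The pan lid, blender cap and coloured look-alikes haven't moved, so I hand in.

```bash
python3 -c "
from workcell import ctrl
print(ctrl.close_job())"
```

```text
the job is handed in; nothing more can be done
None
```

All four stainless lids are on their matching tins, lying flat in the final camera views; the pan lid, blender cap and coloured look-alikes were left alone, and the job was handed in at about 27 s on the robot clock (limit 99 s).

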